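# Stopper the round flask and hold it down on the vortex mixer

### The arm

A 6-joint arm with a two-finger parallel gripper is mounted at the origin on the work surface. World frame = base frame: x ahead of the robot, y to its left, z up, the work surface at z = 0. Lengths are in m, angles in rad, forces in N, time in s.
With the tool pointing down it reaches from about 0.35 to 0.875 m from the base axis. Payload 15.5 kg.
Tool frame: the origin (TCP) lies midway between the tips of the shut fingers; the grasp point (between the pads) lies 19 mm behind it; x points along the fingers, y is the direction in which the jaws open and shut, and the axes are right-handed (so a half turn about x gives the same grasp; the last joint's range is limited). The gripper opens to 85 mm and grips with 20 to 120 N. Pads are 22 mm wide; open, the fingers measure 114 mm over their backs; the gripper's body (76 mm by 85 mm) begins 54 mm behind the grasp point. The pads swing forward as they close: fully open they stand 13 mm farther back than shut.
Start: joints at [-1.28, 0.494, 1.345, -0, 1.302, -0.096], TCP at [0.235, -0.579, 0.231] pointing down, gripper open.
Joint ranges: [-2.91, 2.91], [-0.82, 2.16], [0.22, 2.67], [-1.22, 4.37], [0.12, 2.79], [-3.08, 3.08]. Speed limits (rad/s): [1.89, 1.89, 2.57, 3.01, 3.01, 3.01].

### API

Orientations are given as a rotation vector (axis times angle).
In Python, from bench import ctrl gives the robot as it stands. The module is installed in compiled form; this text tells all that it offers.
- The arm moves only by the tool jog_arm, never from a script. Its argument "moves" is a list of rows, each an object with "claw": the opening in per cent of the stroke, from 0 (shut) to 100 (fully open); "slide": the shift along the world's x, y, z in mm, a list of three; "spin": the turn about the world's z in rad. A call has exactly 5 rows; each row shifts and turns the commanded pose from where the row before left it; what a row does not reach is not made up. A row lasts 1/12 s, in which the tool goes at most 41.7 mm and 7.16 degrees, less where a joint would pass 70% of its speed; a pose out of reach is approached as far as the arm can. A call with a gripper value outside its range is refused whole. The fingers move at their own pace and stop on an object; "newtons" is the grip in N (left out, the last holds). Time passes only in rows, so rows that do not move let the fingers close, or fill a call up. It gives the time, the measured TCP pose, the force and the opening at its end, in the units of the state.
- ctrl.get_obs(): the state, without advancing time (a new reading comes with each control period).
- ctrl.camera(name): name is "scene" or "top" or "wrist"; returns a dict with "img" (420x560x3 uint8, red, green, blue), "range_z" (420x560 float32, m along the optical axis (not along the pixel's ray), 0 where there is no reading), "mtx" (3x3 intrinsics, pixels), "rvec" (rotation vector, rad) and "tvec" (3), from world to camera coordinates, as OpenCV has them. Camera axes: x right, y down, z forward; pixel columns grow to the right and rows downward; lengths in m; the calibration is good to about 2 mm. A picture is of the moment at which its call begins.
- ctrl.finish_job(): hands the job in, once; it reports no verdict.
The state is a dict: "time": time; "joint_pos": joint angles; "joint_velocities": joint speeds; "effort": joint torques, N m; "eef_pos": TCP position; "orientation": TCP orientation; "contact_force": force on the tool from outside, world axes, zero at the start; "wrist_torque": the same for the moment, N m; "gripper_width": finger opening in m.
Only numpy, scipy, OpenCV 4.12 (cv2) and the standard library are available. Lean on these libraries where they do the work, as an engineer would, in place of code of your own. Each camera call takes 0.05 s, during which the arm holds its last target.

### The job

Close the round-bottomed flask with the one stopper that fits its neck, pushed fully home; only then take the flask by its neck, set it upright in the ring-shaped rubber cup of the vortex mixer, and press it down until the sprung cup is fully depressed, firmly but without slamming the glass. Finish while still gripping the neck and holding the cup fully down: do not let go. Do not tip the flask over, nor the conical flask or the drinking bottle.

Things in the scene. Friction and masses are not known exactly. Their poses are not given: they have to be found in the camera images.
- flask: clear glass round-bottomed flask, about 140 g, sitting upright in the cork ring: ball 64 mm in diameter with a straight neck 29 mm in outside diameter from 62 mm above the bottom to the plain rim at 120 mm. The neck's bore is 24 mm in diameter and open at the top. Origin: lowest point of the ball; z runs up the neck.
- flask_mouth (a point): centre of the flask's open mouth, level with the rim, 120 mm above the flask's origin
- flask_ring: loose cork ring, 84 mm outside and 44 mm inside diameter, 24 mm high, that carries the flask at the start (the ball's bottom is then about 15 mm above the table, 9 mm below the ring's top). Origin: centre of its underside, z up.
- stopper_medium: middle one of three white plastic stoppers standing narrow end down on the table: the one that fits the flask. Round tapered plug 22 mm long, 17.6 mm in diameter near the foot and 22 mm below the flange; flange 33 mm in diameter and 3 mm thick, which comes to rest on the flask's rim; above it a fluted grip 24 mm in diameter and 18 mm tall; 43 mm tall in all, 14 g. Origin: centre of the narrow foot, z up.
- stopper_medium_seat (a point): centre of the underside of the middle stopper's flange, 22 mm above its origin; meets the flask's mouth when the stopper is home
- stopper_small: smallest of the three stoppers, too loose for the flask: plug 14 mm in diameter, flange 28 mm, grip 18 mm in diameter, 37 mm tall. Origin: centre of the narrow foot, z up.
- stopper_large: largest of the three stoppers, too thick for the flask: plug 26 to 29 mm in diameter, flange 41 mm, grip 32 mm in diameter, 49 mm tall. Origin: centre of the narrow foot, z up.
- mixer: vortex mixer, fixed to the table: white housing 165 x 130 mm (its dial and rocker on the front, -x side), 108 mm high, with the black rubber cup on a sprung stem on top. Origin: on the table on the cup's vertical axis; the housing reaches 100 mm in front of it, 65 mm behind and 65 mm to either side; z up.
- cup_rim (a point): centre of the rubber cup's top rim, 146 mm above the table when up; it goes down with the cup. The cup is a ring 58 mm outside and 46 mm inside diameter at the rim, 14 mm deep: the flask's ball rests on the inner edge of the rim with its bottom 10 mm below the rim.
- mixer_cup (a joint): how far the cup is pressed down, in m: 0 is up, 0.008 is fully down on its stop. A return spring takes about 5 N to start it moving and about 9 N to hold it fully down; the flask's own weight does not move it. It springs up when the push ends.
- conical_flask: bystander: clear glass conical flask, 80 mm across the foot, 100 mm tall. Origin: centre of its underside, z up.
- drinking_bottle: bystander: clear cage drinking bottle 70 mm in diameter with a steel spout on top, 185 mm tall. Origin: centre of its underside, z up.
Not all that is in view belongs to the job. Leave any purple or red look-alike of the stopper_medium alone.

How it is judged:
On the way, in this order (a step that is already met when the one before it is completed fails the run):
1. the middle stopper is home in the flask's neck and let go, while the mixer's cup is still up (distance between stopper_medium_seat and flask_mouth below 0.004 m and angle between the z axis of stopper_medium and the z axis of flask, either way round below 0.12 rad and value of joint mixer_cup below 0.002 m and contact force between the fingers and stopper_medium below 0.2 N), for 0.2 s.
2. the stoppered flask, held by the neck, is pressed upright into the mixer's cup and the cup is fully down (distance between stopper_medium_seat and flask_mouth below 0.004 m and angle between the z axis of stopper_medium and the z axis of flask, either way round below 0.12 rad and value of joint mixer_cup above 0.006 m and horizontal distance between flask and cup_rim below 0.007 m and z of flask in the frame of cup_rim between -0.016 and -0.004 m and angle between flask's own z axis and vertical below 0.17 rad and contact force between flask and mixer above 4 N and contact force between the fingers and flask above 2 N and z of the grasp point in the frame of flask above 0.055 m), for 0.5 s.
At the end, for the whole second after the job is handed in: Middle stopper home in the neck (flange within 4 mm of the mouth, 0.12 rad of its axis); flask upright (0.17 rad) in the cup, its bottom within 7 mm of the axis, 4 to 16 mm below the rim; cup pressed over 6 of 8 mm, pushed with over 4 N; the fingers still grip its neck (all of step 2); the arm keeps its last pose, push and grip.
It fails at once if the flask is tipped over (more than 0.7 rad) (angle between flask's own z axis and vertical above 0.7 rad).
It fails at once if the flask is slammed or crushed into the mixer (more than 45 N) (contact force between flask and mixer above 45 N).
It fails at once if the conical flask or the drinking bottle is knocked over (angle between any of conical_flask, drinking_bottle's own z axis and vertical above 0.6 rad).
It also fails if it takes over 54 s, if anything falls off the work surface, if the arm or the gripper's body presses on something with over 40 N, if the wrist force passes 120 N, or if a joint passes its speed limit or range.

## Working session

There is one attempt and no reset: what is moved stays moved. The work goes in short steps, Python scripts to look and compute and a tool call to move; the robot and the scene stay as the last step left them, time stands still between calls to the robot, and variables do not carry over. Pictures are saved under pics/ and viewed, and the job is handed in when it is done.

Besides the shell and the picture viewer there is one more tool, called as a command line: name --argument value ..., lists and objects as JSON in quotes. jog_arm: Moves the arm, as the interface text tells. Its arguments: {"type":"object","properties":{"moves":{"type":"array","items":{"type":"object","properties":{"claw":{"type":"number"},"slide":{"type":"array","items":{"type":"number"}},"spin":{"type":"number"}}}},"newtons":{"type":"number"}},"required":["moves"]}

```bash
mkdir -p pics; cat > h.py <<'E'
import numpy as np, cv2
from bench import ctrl
def grab(n,fn=None):
    c=ctrl.camera(n)
    np.savez('/tmp/%s.npz'%n,**c)
    if fn: cv2.imwrite('pics/'+fn,c['img'][:,:,::-1])
    return c
def load(n): return dict(np.load('/tmp/%s.npz'%n))
def ray(c,u,v):
    R=cv2.Rodrigues(np.array(c['rvec'],float))[0];t=np.array(c['tvec'],float).ravel()
    d=np.linalg.inv(c['mtx'])@np.array([u,v,1.]);return -R.T@t,R.T@d
def atz(c,u,v,z):
    o,d=ray(c,u,v);return o+d*(z-o[2])/d[2]
def atdepth(c,u,v):
    o,d=ray(c,u,v);return o+d*c['range_z'][int(v),int(u)]
def proj(c,p):
    return cv2.projectPoints(np.array(p,float).reshape(-1,3),np.array(c['rvec'],float),np.array(c['tvec'],float),c['mtx'],None)[0].reshape(-1,2)
E
python3 - <<'E'
from h import *
for n in('scene','top'): grab(n,n+'0.png')
o=ctrl.get_obs();print(o)
E
```

```text
{'time': 0.1, 'joint_pos': array([-1.28049824e+00,  4.94113884e-01,  1.34607200e+00,  2.93328840e-05,
        1.30248791e+00, -9.54641764e-02]), 'joint_velocities': array([-0.00027856, -0.00111207, -0.00054878, -0.00111123,  0.00126125,
        0.00130384]), 'effort': array([ 5.08453624e-03, -8.83589602e+01, -3.84564650e+01,  8.63088417e-05,
        5.15444000e-03,  3.48729498e-05]), 'eef_pos': array([ 0.23510625, -0.57874802,  0.23076337]), 'orientation': array([ 2.01044276,  0.39377016, -2.01060051]), 'contact_force': array([ 0.06775813, -0.38259408,  0.28646857]), 'wrist_torque': array([ 0.02892523,  0.03375916, -0.00593135]), 'gripper_width': 0.08544908976078595}
```

View pics/scene0.png

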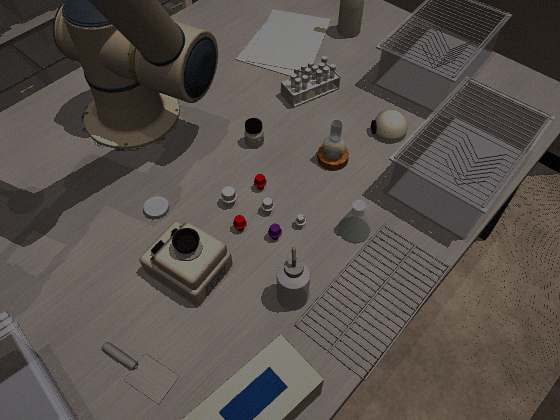

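View pics/top0.png

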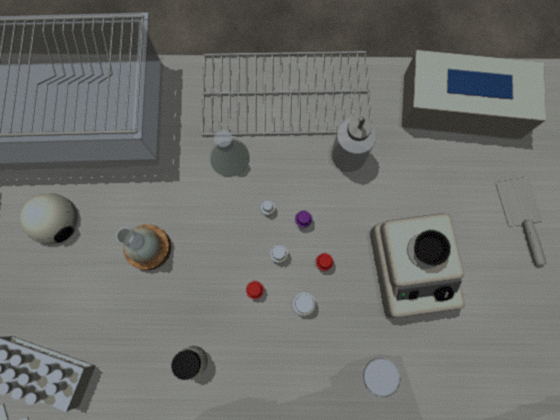

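The top view shows white stoppers at about (267,208), (279,254) and (304,303), smallest to largest. The flask is at (145,246) with its mouth near (124,236), and the mixer cup is at (432,248). I'll enlarge these next.

```bash
python3 - <<'E'
from h import *
c=load('top');im=c['img'][:,:,::-1]
def crop(u0,v0,w,h,s): return cv2.resize(np.clip(im[v0:v0+h,u0:u0+w].astype(float)*1.8,0,255).astype('uint8'),None,fx=s,fy=s,interpolation=cv2.INTER_CUBIC)
cv2.imwrite('pics/t1.png',np.hstack([crop(230,190,100,130,4),crop(95,200,100,130,4)]))
cv2.imwrite('pics/t2.png',crop(380,200,100,120,5))
for u,v in [(267,208),(279,254),(304,303),(255,290),(325,262),(304,219),(124,236),(160,246),(432,248),(413,248),(405,240)]:
    print(u,v,atdepth(c,u,v).round(4))
E
```

```text
267 208 [0.6112 0.0312 0.0375]
279 254 [0.5254 0.0077 0.0439]
304 303 [ 0.4404 -0.0368  0.0477]
255 290 [0.4616 0.0488 0.0442]
325 262 [ 0.5119 -0.0741  0.0459]
304 219 [ 0.5901 -0.037   0.0428]
124 236 [0.5435 0.2648 0.1068]
160 246 [0.5401 0.227  0.0242]
432 248 [ 0.526  -0.2368  0.1309]
413 248 [ 0.5283 -0.2116  0.1136]
405 240 [ 0.5422 -0.2006  0.1089]
```

View pics/t1.png

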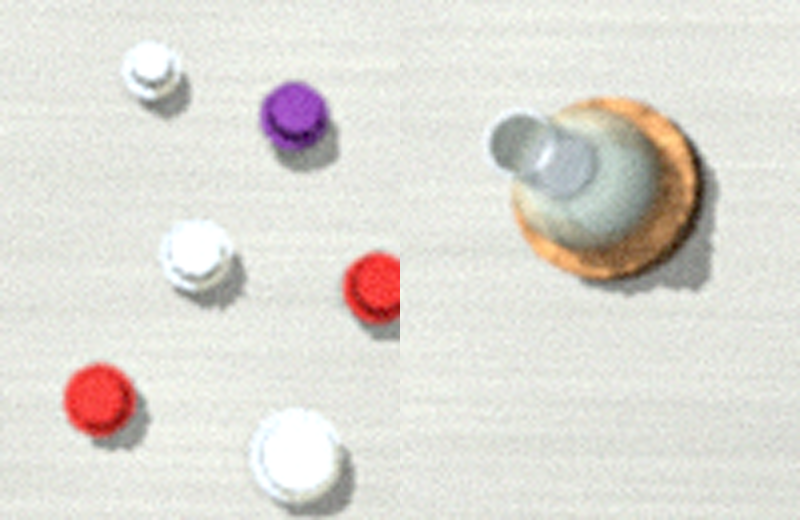

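View pics/t2.png

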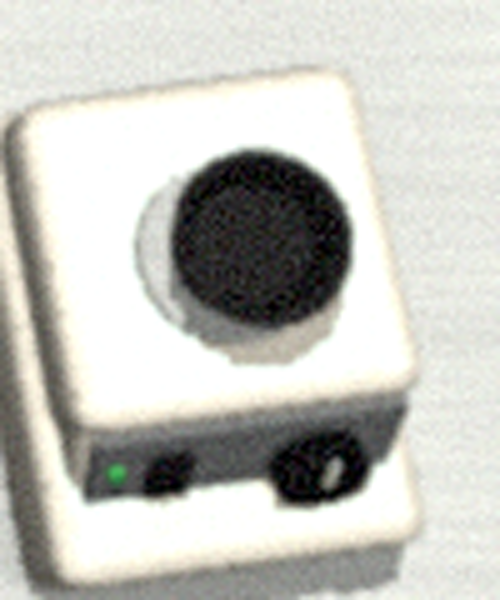

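```bash
python3 - <<'E'
from h import *
c=load('top')
print('stop',atz(c,278.9,253.6,.0235),atz(c,279,252.6,.043))
print('mouth',atz(c,124.4,235.1,.135))
print('ring',atz(c,95+207/4-.4,200+188/4-.4,.024))
print('cup',atz(c,432.1,247.4,.146))
print('cam',ray(c,0,0)[0])
# conical, bottle
print(atdepth(c,230,155),atdepth(c,223,138),atdepth(c,354,135))
# scene cam check
s=load('scene')
for n,p in dict(st=atz(c,278.9,253.6,.0235),mouth=atz(c,124.4,235.1,.135),cup=atz(c,432.1,247.4,.146)).items(): print(n,proj(s,p))
im=s['img'][:,:,::-1]
def crop(u0,v0,w,h,k): return cv2.resize(np.clip(im[v0:v0+h,u0:u0+w].astype(float)*1.8,0,255).astype('uint8'),None,fx=k,fy=k,interpolation=cv2.INTER_CUBIC)
cv2.imwrite('pics/s1.png',np.hstack([crop(240,180,60,70,5),crop(310,110,50,70,5),crop(160,215,50,70,5)]))
E
```

```text
stop [0.52891345 0.00809778 0.0235    ] [0.52800844 0.00773052 0.043     ]
mouth [0.54002418 0.25398058 0.135     ]
ring [0.53872865 0.25212861 0.024     ]
cup [ 0.52460267 -0.23188355  0.146     ]
cam [ 4.17251136e-01 -7.63469942e-04  8.29304173e-01]
[0.70545506 0.10077686 0.06145094] [0.72233634 0.10925797 0.10127178] [ 0.71533379 -0.1168646   0.13724386]
st [[266.80404098 204.61470173]]
mouth [[336.42567176 121.56226351]]
cup [[184.80181091 237.56638474]]
```

View pics/s1.png

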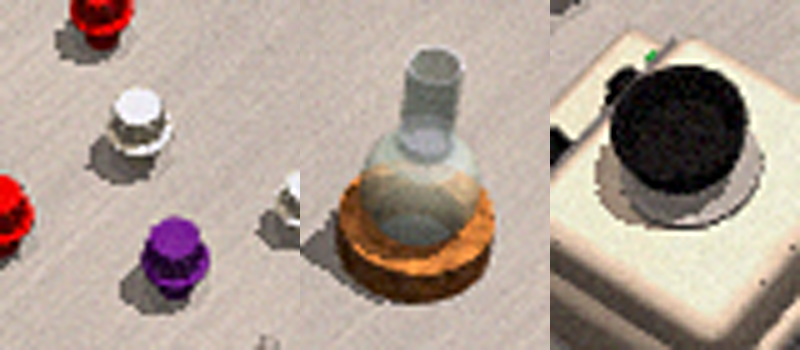

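The stopper is at about (0.528, 0.008), the flask axis at (0.540, 0.253) and the cup at (0.525, −0.232). The scene view agrees to about 1 px, apart from the cup's side-on silhouette. I'll move above the stopper and check with the wrist camera.

```bash
python3 - <<'E'
from h import *
o=ctrl.get_obs();print(cv2.Rodrigues(o['orientation'])[0].round(3))
c=load('top');
E
```

```text
[[-0.     0.376 -0.927]
 [ 0.001 -0.927 -0.376]
 [-1.    -0.001 -0.   ]]
```

jog_arm --moves '[{"slide":[15,40,0]},{"slide":[15,38,0]},{"slide":[15,38,0]},{"slide":[15,38,0]},{"slide":[15,38,0]}]'

```text
invalid input
```

jog_arm --moves '[{"slide":[15,38,0]},{"slide":[15,38,0]},{"slide":[15,38,0]},{"slide":[15,38,0]},{"slide":[15,38,0]}]'

```text
invalid input
```

jog_arm --moves '[{"slide":[35,38,0]},{"slide":[35,38,0]},{"slide":[35,38,-15]},{"slide":[20,38,-15]},{"slide":[8,33,-20]}]'

```text
invalid input
```

```bash
python3 - <<'E'
from h import *
c=grab('wrist','w0.png')
o=ctrl.get_obs();print(o['time'],o['eef_pos'],cv2.Rodrigues(o['orientation'])[0].round(3),o['contact_force'])
print(proj(c,[[.528,.008,.043],[.528,.008,.0235],[.528,.008,0]]),ray(c,0,0)[0])
E
```

```text
0.15 [ 0.23510987 -0.57880171  0.23085539] [[-0.     0.376 -0.926]
 [ 0.001 -0.926 -0.376]
 [-1.    -0.001 -0.   ]] [ 0.3799339  -0.27793934 -0.28277101]
[[-549.39340176 -732.23698149]
 [-472.67405774 -655.81454291]
 [-397.20795199 -580.64049252]] [ 0.31283564 -0.5477562   0.37297347]
```

View pics/w0.png

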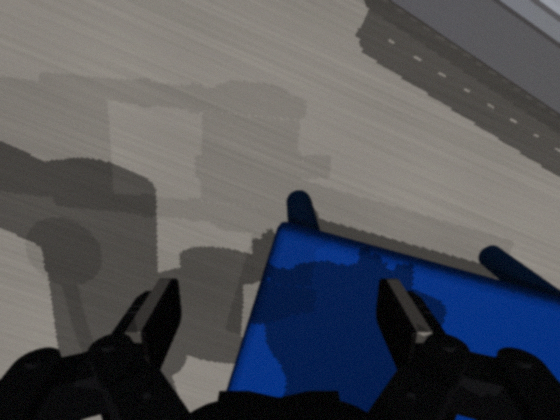

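jog_arm --moves '[{"claw":100,"spin":0,"slide":[8,20,5]},{"claw":100,"spin":0,"slide":[15,38,0]},{"claw":100,"spin":0,"slide":[15,38,0]},{"claw":100,"spin":0,"slide":[15,38,0]},{"claw":100,"spin":0,"slide":[15,38,0]}]' --newtons 60

```text
time: 0.57
eef_pos: [0.3033, -0.4052, 0.2361]
orientation: [2.011, 0.392, -2.011]
contact_force: [0.9, 0.0, -0.2]
gripper_width: 0.0855
```

jog_arm --moves '[{"claw":100,"spin":0,"slide":[18,35,0]},{"claw":100,"spin":0,"slide":[18,35,0]},{"claw":100,"spin":0,"slide":[18,35,0]},{"claw":100,"spin":0,"slide":[18,35,0]},{"claw":100,"spin":0,"slide":[18,35,0]}]'

```text
time: 0.98
eef_pos: [0.3935, -0.2303, 0.2363]
orientation: [2.01, 0.392, -2.01]
contact_force: [1.3, -1.8, 0.8]
gripper_width: 0.0855
```

jog_arm --moves '[{"claw":100,"spin":0,"slide":[18,35,0]},{"claw":100,"spin":0,"slide":[18,35,0]},{"claw":100,"spin":0,"slide":[18,35,-10]},{"claw":100,"spin":0,"slide":[18,35,-20]},{"claw":100,"spin":0,"slide":[18,35,-20]}]'

```text
time: 1.4
eef_pos: [0.4821, -0.0591, 0.1884]
orientation: [2.011, 0.392, -2.008]
contact_force: [1.3, -1.3, 0.6]
gripper_width: 0.0855
```

jog_arm --moves '[{"claw":100,"spin":0,"slide":[18,30,-20]},{"claw":100,"spin":0,"slide":[18,24,-10]},{"claw":100,"spin":0,"slide":[9,11,0]},{"claw":100,"spin":0,"slide":[0,0,0]},{"claw":100,"spin":0,"slide":[0,0,0]}]'

```text
time: 1.82
eef_pos: [0.5263, 0.0041, 0.1586]
orientation: [2.009, 0.394, -2.009]
contact_force: [-0.4, 0.0, -0.1]
gripper_width: 0.0857
```

```bash
python3 - <<'E'
from h import *
c=grab('wrist','w1.png')
o=ctrl.get_obs();print(o['time'],o['eef_pos'],cv2.Rodrigues(o['orientation'])[0].round(3),o['contact_force'])
print(proj(c,[[.528,.008,.043],[.528,.008,.0235],[.528,.008,0]]),ray(c,0,0)[0])
E
```

```text
1.8667 [0.52592226 0.00354457 0.15879826] [[-0.     0.377 -0.926]
 [-0.    -0.926 -0.377]
 [-1.     0.     0.   ]] [ 0.16079171  0.53967588 -0.10411444]
[[274.07978784 201.59000324]
 [274.35115952 194.61574132]
 [274.63537034 187.31151287]] [0.60395317 0.03543597 0.3007691 ]
```

View pics/w1.png

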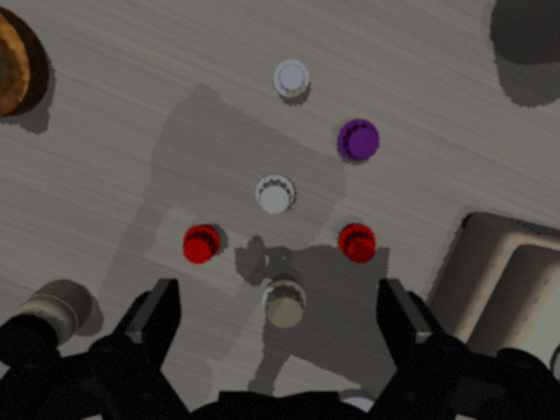

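```bash
python3 - <<'E'
from h import *
c=load('wrist');im=c['img'][:,:,::-1]
def crop(u0,v0,w,h,s): return cv2.resize(np.clip(im[v0:v0+h,u0:u0+w].astype(float)*1.8,0,255).astype('uint8'),None,fx=s,fy=s,interpolation=cv2.INTER_CUBIC)
cv2.imwrite('pics/w1c.png',crop(245,160,60,70,8))
o=ctrl.get_obs()
print(proj(c,[o['eef_pos'],o['eef_pos']+[0,0,.013]]))
E
```

```text
[[278.367256   282.87345719]
 [278.37095392 298.55290795]]
```

View pics/w1c.png

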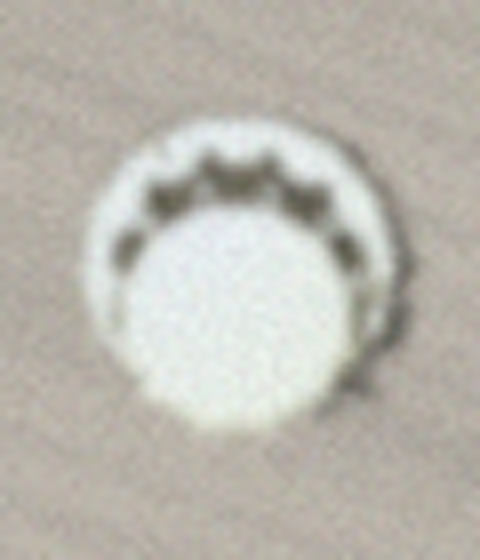

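```bash
python3 - <<'E'
from h import *
c=load('wrist');print(atz(c,274.3,199.3,.043),atz(c,245+238/8-.4,160+275/8-.4,.025))
print(ctrl.get_obs()['eef_pos'])
E
```

```text
[0.52980068 0.00854176 0.043     ] [0.52892383 0.00835673 0.025     ]
[0.52592226 0.00354457 0.15879826]
```

jog_arm --moves '[{"claw":50,"spin":0,"slide":[3,5,-20]},{"claw":50,"spin":0,"slide":[0,0,-20]},{"claw":50,"spin":0,"slide":[0,0,-20]},{"claw":50,"spin":0,"slide":[0,0,-20]},{"claw":50,"spin":0,"slide":[0,0,0]}]'

```text
time: 2.28
eef_pos: [0.5271, 0.0079, 0.0764]
orientation: [2.007, 0.392, -2.015]
contact_force: [-1.6, -0.8, -1.1]
gripper_width: 0.0426
```

```bash
python3 - <<'E'
from h import *
c=grab('wrist','w2.png')
o=ctrl.get_obs();print(o['time'],o['eef_pos'],o['gripper_width'],proj(c,[o['eef_pos']]))
E
```

```text
2.3333 [0.52785718 0.00797305 0.07796368] 0.042635878596338724 [[277.83229498 282.00004737]]
```

View pics/w2.png

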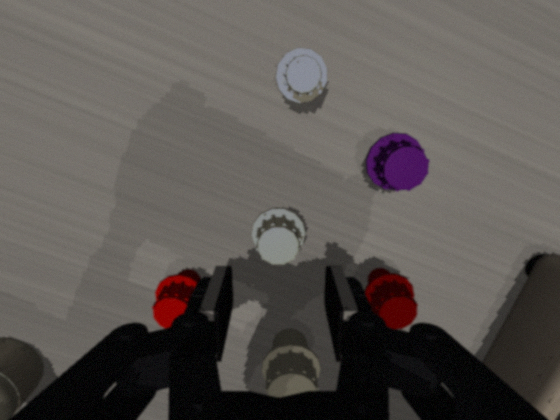

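The stopper is centred between the jaws (column 278, jaw middle about 279). I'll descend and grip it.

jog_arm --moves '[{"claw":50,"spin":0,"slide":[1,0,-20]},{"claw":50,"spin":0,"slide":[0,0,-20]},{"claw":50,"spin":0,"slide":[0,0,-9]},{"claw":50,"spin":0,"slide":[0,0,0]},{"claw":50,"spin":0,"slide":[0,0,0]}]'

```text
time: 2.75
eef_pos: [0.5304, 0.0087, 0.0305]
orientation: [2.01, 0.392, -2.01]
contact_force: [-1.0, -0.8, -0.3]
gripper_width: 0.0427
```

jog_arm --moves '[{"claw":10,"spin":0,"slide":[0,0,0]},{"claw":10,"spin":0,"slide":[0,0,0]},{"claw":10,"spin":0,"slide":[0,0,0]},{"claw":10,"spin":0,"slide":[0,0,0]},{"claw":10,"spin":0,"slide":[0,0,0]}]'

```text
time: 3.17
eef_pos: [0.531, 0.0089, 0.0309]
orientation: [2.012, 0.392, -2.008]
contact_force: [-0.7, -0.2, 9.5]
gripper_width: 0.021
```

```bash
python3 - <<'E'
from h import *
c=grab('wrist','w3.png')
o=ctrl.get_obs();print(o['time'],o['eef_pos'],o['gripper_width'],o['contact_force'])
E
```

```text
3.2167 [0.53100725 0.00893543 0.03090901] 0.021121898205963212 [-0.41758267  0.18412546  9.48228159]
```

View pics/w3.png

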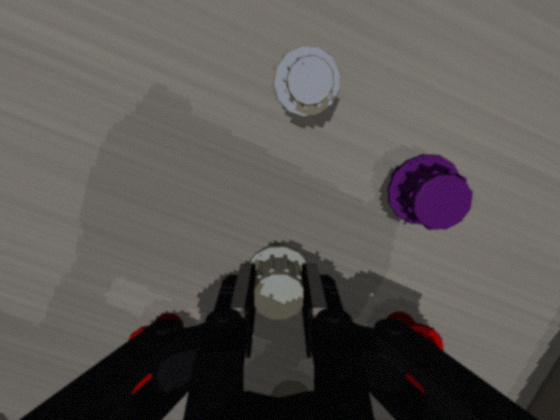

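Gripped: the opening is 21 mm on the flutes, and closing pressed the stopper slightly onto the table. I'll lift and carry it to the flask.

jog_arm --moves '[{"claw":10,"spin":0,"slide":[0,0,10]},{"claw":10,"spin":0,"slide":[0,0,30]},{"claw":10,"spin":0,"slide":[0,0,40]},{"claw":10,"spin":0,"slide":[0,0,40]},{"claw":10,"spin":0,"slide":[0,10,38]}]'

```text
time: 3.63
eef_pos: [0.5299, 0.0181, 0.1908]
orientation: [2.011, 0.391, -2.009]
contact_force: [1.1, -1.3, -0.3]
gripper_width: 0.0214
```

jog_arm --moves '[{"claw":10,"spin":0,"slide":[2,20,10]},{"claw":10,"spin":0,"slide":[2,30,0]},{"claw":10,"spin":0,"slide":[2,36,0]},{"claw":10,"spin":0,"slide":[2,36,0]},{"claw":10,"spin":0,"slide":[1,36,0]}]'

```text
time: 4.05
eef_pos: [0.539, 0.1786, 0.1991]
orientation: [2.012, 0.392, -2.009]
contact_force: [1.5, -0.3, -0.5]
gripper_width: 0.0215
```

jog_arm --moves '[{"claw":10,"spin":0,"slide":[0,33,0]},{"claw":10,"spin":0,"slide":[0,20,0]},{"claw":10,"spin":0,"slide":[0,0,0]},{"claw":10,"spin":0,"slide":[0,0,0]},{"claw":10,"spin":0,"slide":[0,0,0]}]'

```text
time: 4.47
eef_pos: [0.539, 0.2295, 0.1983]
orientation: [2.01, 0.393, -2.009]
contact_force: [0.2, -0.1, 0.4]
gripper_width: 0.0214
```

```bash
python3 - <<'E'
from h import *
c=grab('wrist','w4.png')
o=ctrl.get_obs();print(o['time'],o['eef_pos'],o['gripper_width'],o['contact_force'])
im=c['img'][:,:,::-1]
cv2.imwrite('pics/w4.png',cv2.resize(np.clip(im[180:400,180:390].astype(float)*2,0,255).astype('uint8'),None,fx=2.7,fy=2.7))
s=grab('scene')
im=s['img'][:,:,::-1]
cv2.imwrite('pics/s4.png',cv2.resize(np.clip(im[50:190,250:420].astype(float)*1.8,0,255).astype('uint8'),None,fx=4,fy=4))
E
```

```text
4.5167 [0.53910497 0.22914087 0.19812204] 0.021335775083608104 [-0.31309489 -0.13385297  0.08732133]
```

View pics/w4.png

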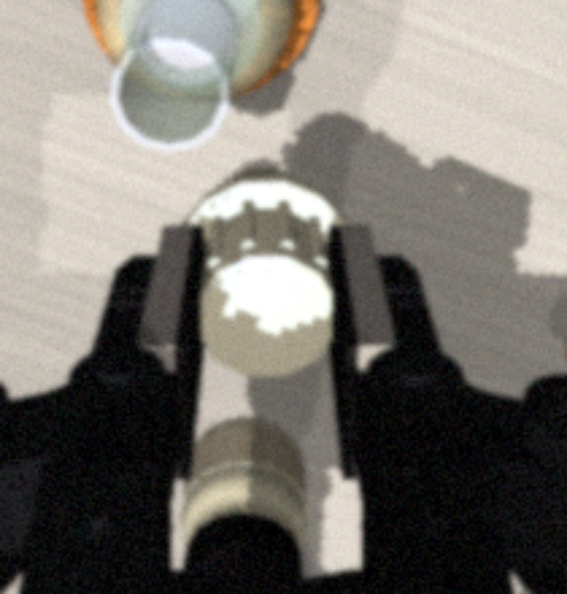

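View pics/s4.png

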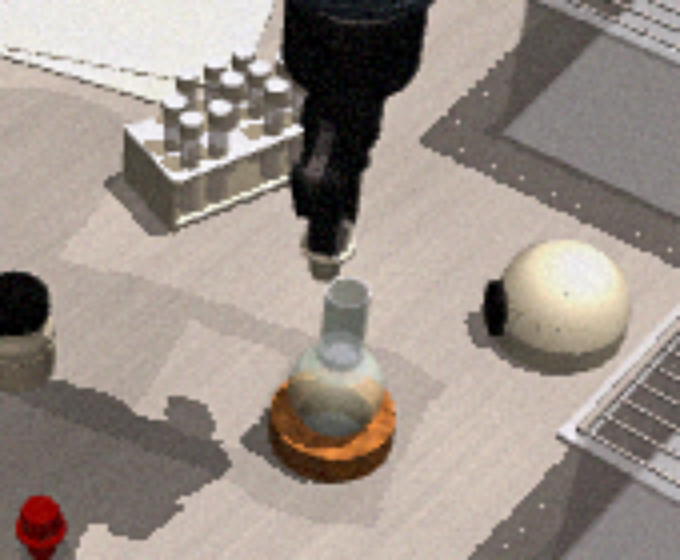

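```bash
python3 - <<'E'
from h import *
c=load('wrist')
f=lambda x,y,z:atz(c,180+(x+.5)/2.7-.5,180+(y+.5)/2.7-.5,z)
print('mouth',f(171,94,.135));print('top',f(267,315,.210),'flange',f(265,255,.192))
# box mouth
print(f(111,94,.135),f(231,94,.135),f(171,34,.135),f(171,149,.135))
E
```

```text
mouth [0.54088211 0.25390646 0.135     ]
top [0.53881569 0.22889809 0.21      ] flange [0.5394679  0.22953438 0.192     ]
[0.53559351 0.26690129 0.135     ] [0.5461707  0.24091165 0.135     ] [0.5545494  0.25895058 0.135     ] [0.52781333 0.24908322 0.135     ]
```

jog_arm --moves '[{"claw":10,"spin":0,"slide":[2,13,0]},{"claw":10,"spin":0,"slide":[0,12,0]},{"claw":10,"spin":0,"slide":[0,0,-13]},{"claw":10,"spin":0,"slide":[0,0,-12]},{"claw":10,"spin":0,"slide":[0,0,0]}]'

```text
time: 4.98
eef_pos: [0.5402, 0.2554, 0.1706]
orientation: [2.007, 0.392, -2.013]
contact_force: [-0.3, 0.4, 0.0]
gripper_width: 0.0209
```

```bash
cat > look.py <<'E'
from h import *
import sys
k=sys.argv[1]
c=grab('wrist');im=c['img'][:,:,::-1]
cv2.imwrite('pics/w%s.png'%k,cv2.resize(np.clip(im[180:400,180:390].astype(float)*2,0,255).astype('uint8'),None,fx=2.7,fy=2.7))
s=grab('scene');im=s['img'][:,:,::-1]
cv2.imwrite('pics/s%s.png'%k,cv2.resize(np.clip(im[80:180,290:390].astype(float)*1.8,0,255).astype('uint8'),None,fx=5.5,fy=5.5,interpolation=cv2.INTER_CUBIC))
t=grab('top');im=t['img'][:,:,::-1]
cv2.imwrite('pics/t%s.png'%k,cv2.resize(np.clip(im[180:290,80:200].astype(float)*1.8,0,255).astype('uint8'),None,fx=5,fy=5,interpolation=cv2.INTER_CUBIC))
o=ctrl.get_obs();print(o['time'],o['eef_pos'],o['gripper_width'],o['contact_force'])
E
python3 look.py 5
```

```text
5.1333 [0.54139345 0.25537055 0.17298814] 0.02120786703951547 [-0.21599589 -0.25275932 -0.13601035]
```

View pics/w5.png

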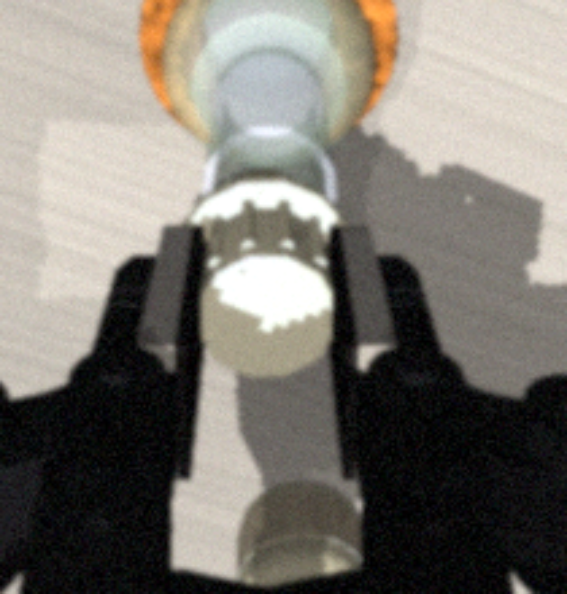

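View pics/s5.png

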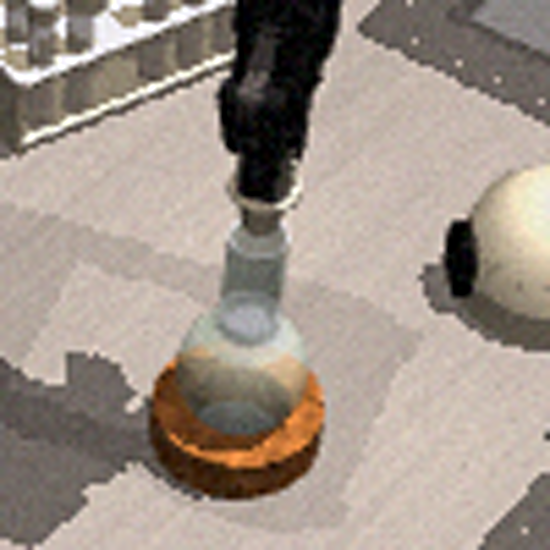

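```bash
python3 - <<'E'
from h import *
c=load('wrist')
f=lambda x,y,z:atz(c,180+(x+.5)/2.7-.5,180+(y+.5)/2.7-.5,z)
print('mouth',f(270.5,126,.135),f(203,190,.135),f(338,190,.135));print('top',f(267,315,.184),'flange',f(265,255,.166))
E
```

```text
mouth [0.55333668 0.25937565 0.135     ] [0.5346405 0.2670314 0.135    ] [0.54532075 0.24080407 0.135     ]
top [0.5410483 0.2551627 0.184    ] flange [0.54151695 0.25573044 0.166     ]
```

jog_arm --moves '[{"claw":10,"spin":0,"slide":[-1,-2,0]},{"claw":10,"spin":0,"slide":[0,0,-5]},{"claw":10,"spin":0,"slide":[0,0,-5]},{"claw":10,"spin":0,"slide":[0,0,-4]},{"claw":10,"spin":0,"slide":[0,0,0]}]'

```text
time: 5.55
eef_pos: [0.5397, 0.2528, 0.1575]
orientation: [2.009, 0.392, -2.012]
contact_force: [-0.5, -0.4, -0.1]
gripper_width: 0.0212
```

```bash
python3 look.py 6
```

```text
5.7 [0.54017512 0.25300652 0.158474  ] 0.02135245654068575 [ 0.39769924 -0.1914125   0.4483787 ]
```

View pics/s6.png

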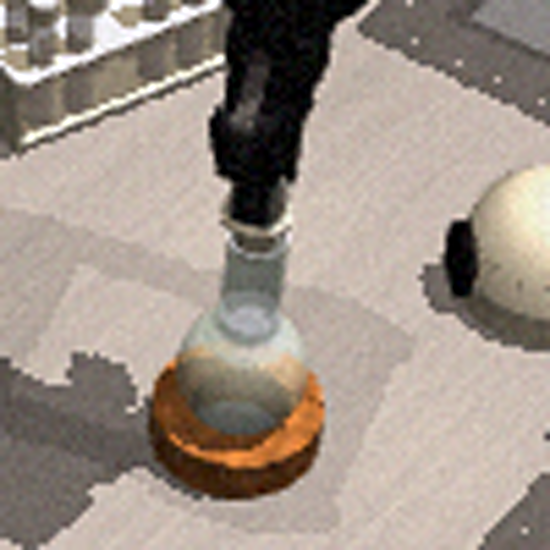

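View pics/w6.png

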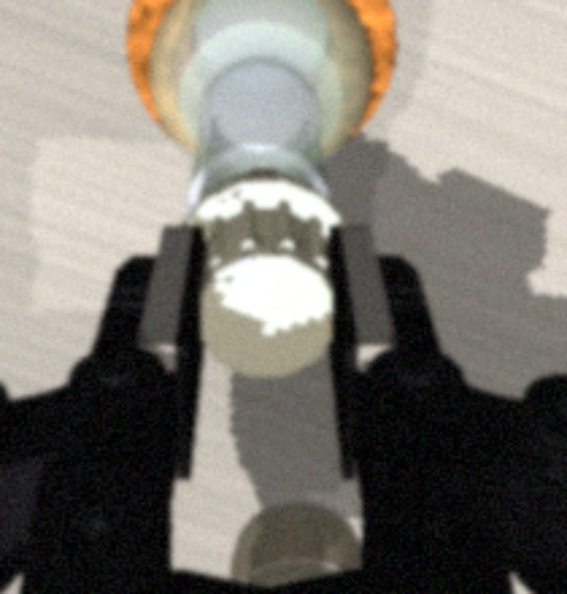

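The foot is in the neck with no contact force, and the stopper sits about 1 mm right of the mouth in the wrist view. I'll shift y by +1 mm and push down.

jog_arm --moves '[{"claw":10,"spin":0,"slide":[0,1,0]},{"claw":10,"spin":0,"slide":[0,0,-3]},{"claw":10,"spin":0,"slide":[0,0,-3]},{"claw":10,"spin":0,"slide":[0,0,-2]},{"claw":10,"spin":0,"slide":[0,0,0]}]'

```text
time: 6.12
eef_pos: [0.5399, 0.2539, 0.1499]
orientation: [2.009, 0.393, -2.011]
contact_force: [-0.3, 0.9, 0.7]
gripper_width: 0.0211
```

jog_arm --moves '[{"claw":10,"spin":0,"slide":[0,0,-1]},{"claw":10,"spin":0,"slide":[0,0,-1]},{"claw":10,"spin":0,"slide":[0,0,-1]},{"claw":10,"spin":0,"slide":[0,0,0]},{"claw":10,"spin":0,"slide":[0,0,0]}]'

```text
time: 6.53
eef_pos: [0.5401, 0.254, 0.1475]
orientation: [2.01, 0.393, -2.01]
contact_force: [0.2, 0.4, 0.6]
gripper_width: 0.0216
```

jog_arm --moves '[{"claw":10,"spin":0,"slide":[0,0,-1]},{"claw":10,"spin":0,"slide":[0,0,-1]},{"claw":10,"spin":0,"slide":[0,0,-1]},{"claw":10,"spin":0,"slide":[0,0,0]},{"claw":10,"spin":0,"slide":[0,0,0]}]'

```text
time: 6.95
eef_pos: [0.5401, 0.254, 0.1444]
orientation: [2.01, 0.393, -2.01]
contact_force: [-0.5, -1.4, 0.0]
gripper_width: 0.0213
```

jog_arm --moves '[{"claw":10,"spin":0,"slide":[0,0,-1]},{"claw":10,"spin":0,"slide":[0,0,0]},{"claw":10,"spin":0,"slide":[0,0,0]},{"claw":10,"spin":0,"slide":[0,0,0]},{"claw":10,"spin":0,"slide":[0,0,0]}]'

```text
time: 7.37
eef_pos: [0.5403, 0.254, 0.1437]
orientation: [2.01, 0.393, -2.01]
contact_force: [-0.5, 0.0, 4.4]
gripper_width: 0.0211
```

```bash
python3 look.py 7
```

```text
7.5167 [0.54025573 0.25402756 0.1436703 ] 0.021176086411432742 [ 0.83853707 -0.84393893  5.74148187]
```

View pics/s7.png

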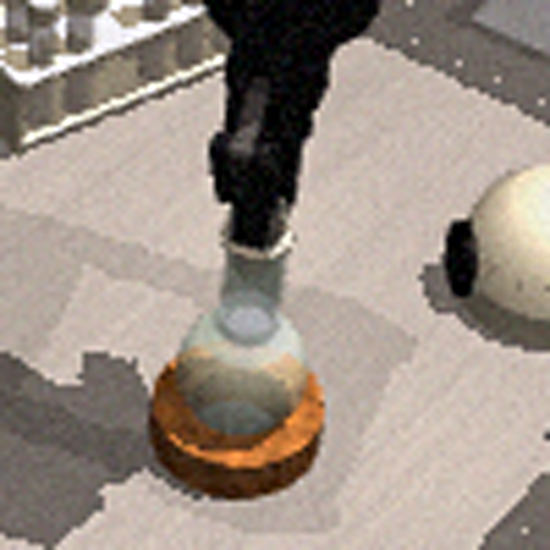

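View pics/w7.png

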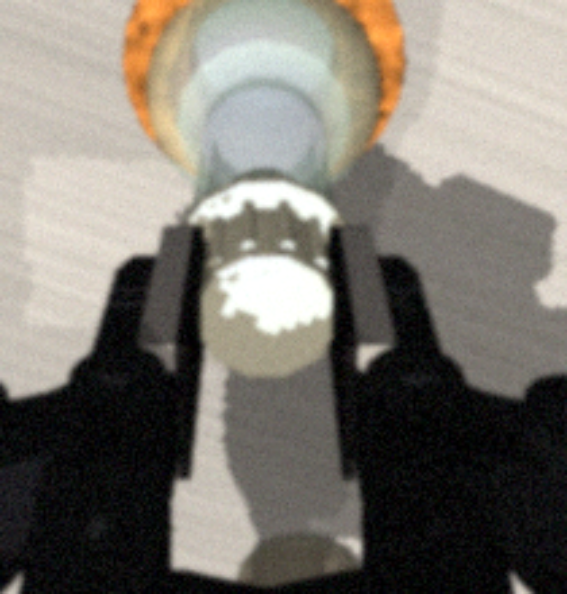

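The flange meets the rim at the predicted height and force is starting to build. I'll press a bit more to confirm it is home.

jog_arm --moves '[{"claw":10,"spin":0,"slide":[0,0,-1]},{"claw":10,"spin":0,"slide":[0,0,0]},{"claw":10,"spin":0,"slide":[0,0,0]},{"claw":10,"spin":0,"slide":[0,0,0]},{"claw":10,"spin":0,"slide":[0,0,0]}]'

```text
time: 7.93
eef_pos: [0.5408, 0.2541, 0.1432]
orientation: [2.012, 0.393, -2.008]
contact_force: [0.4, -1.2, 12.6]
gripper_width: 0.0213
```

jog_arm --moves '[{"claw":10,"spin":0,"slide":[0,0,-1]},{"claw":10,"spin":0,"slide":[0,0,0]},{"claw":10,"spin":0,"slide":[0,0,0]},{"claw":10,"spin":0,"slide":[0,0,0]},{"claw":10,"spin":0,"slide":[0,0,0]}]'

```text
time: 8.35
eef_pos: [0.5412, 0.2542, 0.1429]
orientation: [2.013, 0.393, -2.007]
contact_force: [0.3, -2.1, 21.2]
gripper_width: 0.0213
```

It is stiff now: 21 N for less than 1 mm of travel. I'll ease the load slightly and open.

jog_arm --moves '[{"claw":10,"spin":0,"slide":[0,0,1]},{"claw":45,"spin":0,"slide":[0,0,0]},{"claw":60,"spin":0,"slide":[0,0,0]},{"claw":60,"spin":0,"slide":[0,0,0]},{"claw":60,"spin":0,"slide":[0,0,0]}]'

```text
time: 8.77
eef_pos: [0.5399, 0.254, 0.1422]
orientation: [2.009, 0.393, -2.011]
contact_force: [0.6, 0.7, 0.0]
gripper_width: 0.0513
```

jog_arm --moves '[{"claw":60,"spin":0,"slide":[0,0,10]},{"claw":60,"spin":0,"slide":[0,0,20]},{"claw":60,"spin":0,"slide":[0,0,20]},{"claw":60,"spin":0,"slide":[0,0,0]},{"claw":60,"spin":0,"slide":[0,0,0]}]'

```text
time: 9.18
eef_pos: [0.5408, 0.2542, 0.194]
orientation: [2.013, 0.393, -2.008]
contact_force: [-1.0, 0.5, -0.8]
gripper_width: 0.0512
```

```bash
python3 look.py 8
```

```text
9.3333 [0.53974554 0.25385642 0.19198485] 0.05151081475772464 [-0.39080949 -0.95976899  0.22627638]
```

View pics/s8.png

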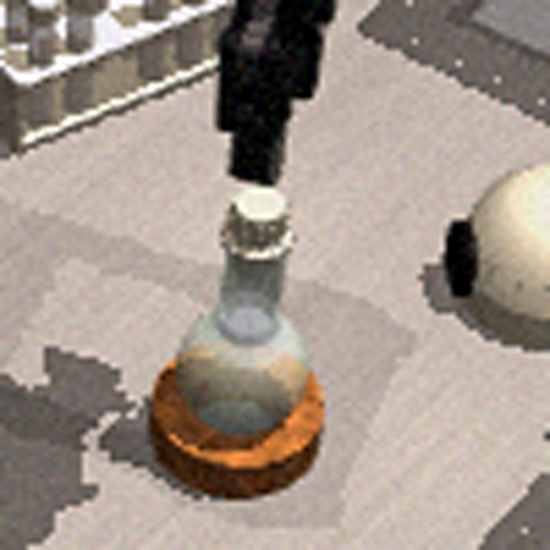

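View pics/w8.png

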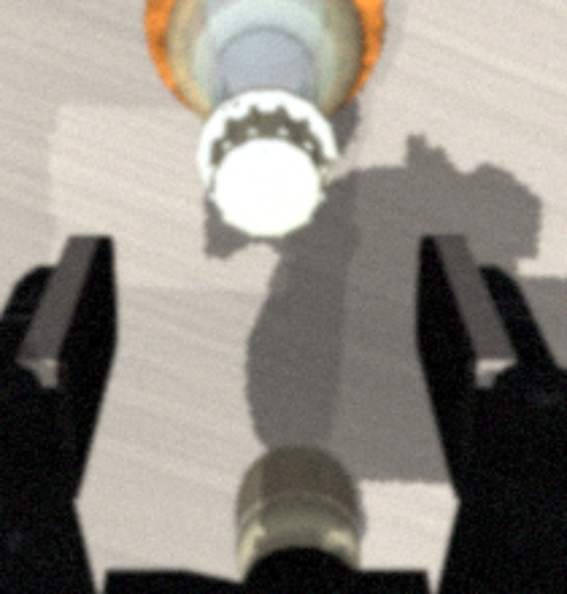

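The stopper is home: its flange is flush on the rim in the scene view at (258,240), and the wrist view shows it centred. I'll descend around the neck and grip it.

jog_arm --moves '[{"claw":60,"spin":0,"slide":[0,0,-20]},{"claw":60,"spin":0,"slide":[0,0,-25]},{"claw":60,"spin":0,"slide":[0,0,-25]},{"claw":60,"spin":0,"slide":[0,0,-20]},{"claw":60,"spin":0,"slide":[0,0,-11]}]'

```text
time: 9.75
eef_pos: [0.5386, 0.2535, 0.0886]
orientation: [2.006, 0.392, -2.014]
contact_force: [-0.1, -0.2, -0.5]
gripper_width: 0.0513
```

jog_arm --moves '[{"claw":60,"spin":0,"slide":[0,0,0]},{"claw":20,"spin":0,"slide":[0,0,0]},{"claw":20,"spin":0,"slide":[0,0,0]},{"claw":20,"spin":0,"slide":[0,0,0]},{"claw":20,"spin":0,"slide":[0,0,0]}]' --newtons 70

```text
time: 10.17
eef_pos: [0.5408, 0.2542, 0.0927]
orientation: [2.012, 0.393, -2.008]
contact_force: [-0.2, 0.0, 3.1]
gripper_width: 0.0275
```

```bash
python3 look.py 9
```

```text
10.3167 [0.54075204 0.25420694 0.09249908] 0.027474276359044907 [-0.25347355 -0.06108517  7.48708438]
```

View pics/s9.png

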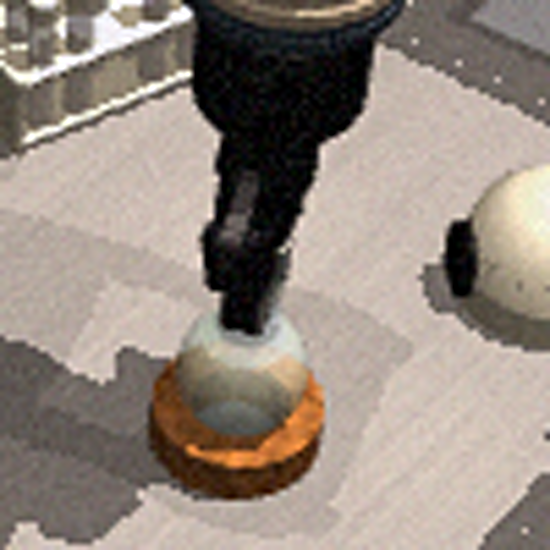

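Gripped at 27.5 mm on the 29 mm neck, with the flask's bottom 77.5 mm below the TCP. I'll lift it.

jog_arm --moves '[{"claw":20,"spin":0,"slide":[0,0,8]},{"claw":20,"spin":0,"slide":[0,0,15]},{"claw":20,"spin":0,"slide":[0,0,20]},{"claw":20,"spin":0,"slide":[0,0,25]},{"claw":20,"spin":0,"slide":[0,0,30]}]'

```text
time: 10.73
eef_pos: [0.5393, 0.2537, 0.1902]
orientation: [2.008, 0.392, -2.012]
contact_force: [0.6, 0.5, -2.1]
gripper_width: 0.0271
```

jog_arm --moves '[{"claw":20,"spin":0,"slide":[0,0,30]},{"claw":20,"spin":0,"slide":[0,0,25]},{"claw":20,"spin":0,"slide":[0,-10,15]},{"claw":20,"spin":0,"slide":[0,-20,0]},{"claw":20,"spin":0,"slide":[0,-20,0]}]'

```text
time: 11.15
eef_pos: [0.5403, 0.2039, 0.2613]
orientation: [2.012, 0.394, -2.007]
contact_force: [-0.6, 0.1, -2.8]
gripper_width: 0.0274
```

```bash
python3 - <<'E'
from h import *
grab('scene','s10.png');o=ctrl.get_obs();print(o['time'],o['eef_pos'],o['gripper_width'],o['contact_force'])
E
```

```text
11.2 [0.53998931 0.20047805 0.26069149] 0.02761468297677686 [ 0.8822864  -4.58687241 -2.60066681]
```

View pics/s10.png

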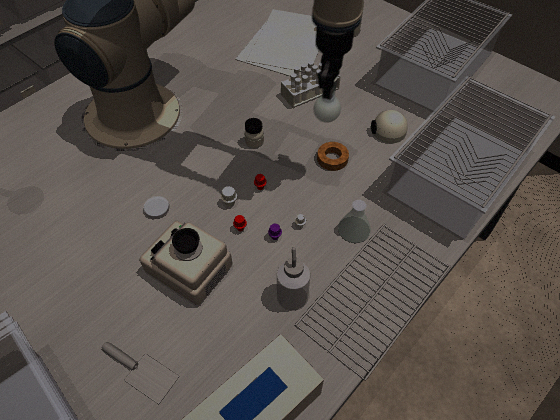

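The flask is lifted and upright, and the cork ring stayed on the table. I'll carry it to the mixer.

jog_arm --moves '[{"claw":20,"spin":0,"slide":[0,-26,0]},{"claw":20,"spin":0,"slide":[-2,-30,0]},{"claw":20,"spin":0,"slide":[-2,-30,0]},{"claw":20,"spin":0,"slide":[-2,-30,0]},{"claw":20,"spin":0,"slide":[-2,-30,0]}]'

```text
time: 11.62
eef_pos: [0.5316, 0.0568, 0.26]
orientation: [2.01, 0.393, -2.01]
contact_force: [2.2, -0.1, -1.8]
gripper_width: 0.0274
```

jog_arm --moves '[{"claw":20,"spin":0,"slide":[-2,-30,0]},{"claw":20,"spin":0,"slide":[-2,-30,0]},{"claw":20,"spin":0,"slide":[-2,-30,0]},{"claw":20,"spin":0,"slide":[-1,-30,0]},{"claw":20,"spin":0,"slide":[0,-30,0]}]'

```text
time: 12.03
eef_pos: [0.5245, -0.0933, 0.2601]
orientation: [2.01, 0.393, -2.01]
contact_force: [0.0, 1.1, -0.8]
gripper_width: 0.0271
```

jog_arm --moves '[{"claw":20,"spin":0,"slide":[0,-30,0]},{"claw":20,"spin":0,"slide":[0,-30,0]},{"claw":20,"spin":0,"slide":[0,-25,0]},{"claw":20,"spin":0,"slide":[0,-18,0]},{"claw":20,"spin":0,"slide":[0,-10,0]}]'

```text
time: 12.45
eef_pos: [0.5249, -0.207, 0.2599]
orientation: [2.011, 0.391, -2.011]
contact_force: [0.3, 0.9, -1.8]
gripper_width: 0.0272
```

jog_arm --moves '[{"claw":20,"spin":0,"slide":[0,-20,0]},{"claw":20,"spin":0,"slide":[0,-5,0]},{"claw":20,"spin":0,"slide":[0,0,0]},{"claw":20,"spin":0,"slide":[0,0,0]},{"claw":20,"spin":0,"slide":[0,0,0]}]'

```text
time: 12.87
eef_pos: [0.5251, -0.2289, 0.2596]
orientation: [2.01, 0.394, -2.01]
contact_force: [-0.1, 0.4, -1.2]
gripper_width: 0.0276
```

```bash
sed -e 's/80:180,290:390/170:300,130:260/;s/fy=5.5/fy=4.2/;s/fx=5.5/fx=4.2/' -e 's/180:290,80:200/200:320,370:490/' -e 's/180:400,180:390/0:420,100:460/;s/fx=2.7,fy=2.7/fx=1.4,fy=1.4/' look.py > look2.py; python3 look2.py 11
```

```text
13.0167 [ 0.52522278 -0.22915829  0.25962557] 0.027038543935705667 [ 0.45704607 -0.17924189 -1.66767478]
```

View pics/s11.png

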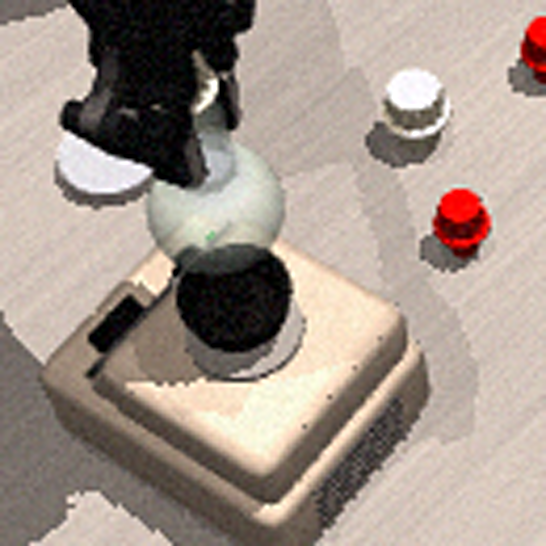

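View pics/w11.png

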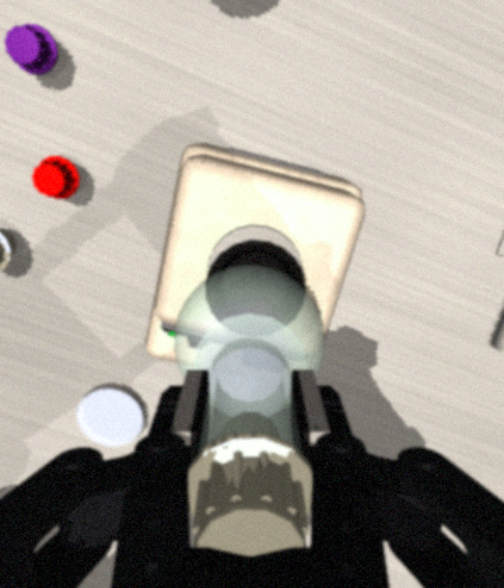

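View pics/t11.png

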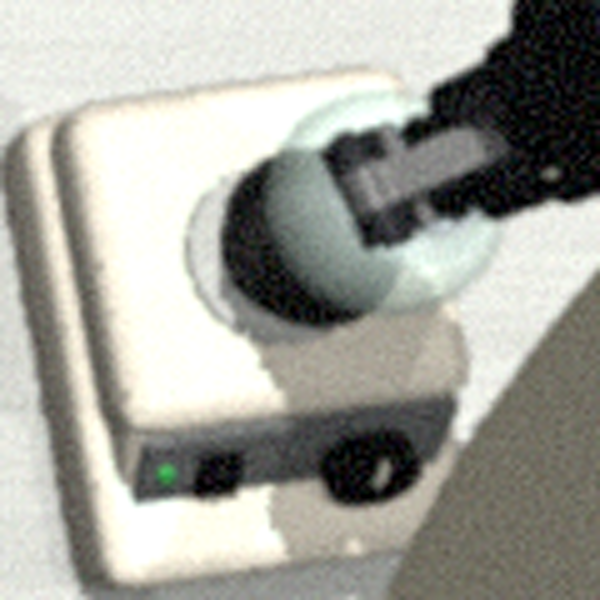

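```bash
python3 - <<'E'
from h import *
c=load('wrist')
f=lambda x,y,z:atz(c,100+(x+.5)/1.4-.5,(y+.5)/1.4-.5,z)
a=f(255.5,240,.146);print('cupfar',a,a-.029*np.array([.926,.377,0]));b,d=f(207,278,.146),f(304,278,.146);print(b,d,(b+d)/2,np.linalg.norm(b-d))
print('ball',f(249,338,.214), f(173,338,.214),f(325,338,.214))
s=load('scene');print('scene cup',proj(s,[.5246,-.2319,.146]),proj(s,[.5246,-.2319,.132]),'ball',proj(s,[.5252,-.2292,.214]))
t=load('top');print('top ball',proj(t,[.5252,-.2292,.214]))
im=c['img'][:,:,::-1]
cv2.imwrite('pics/w11c.png',cv2.resize(np.clip(im[150:300,210:350].astype(float)*2.5,0,255).astype('uint8'),None,fx=4,fy=4,interpolation=cv2.INTER_CUBIC))
E
```

```text
cupfar [ 0.55198217 -0.22156971  0.146     ] [ 0.52512817 -0.23250271  0.146     ]
[ 0.52211176 -0.2048864   0.146     ] [ 0.54235114 -0.25452237  0.146     ] [ 0.53223145 -0.22970438  0.146     ] 0.05360375288602695
ball [ 0.5254261 -0.2287606  0.214    ] [ 0.51326957 -0.19895648  0.214     ] [ 0.53757947 -0.25855697  0.214     ]
scene cup [[184.79495638 237.57063192]] [[185.81181828 241.20001585]] ball [[180.7735849  218.09916824]]
top ball [[445.96223857 239.62949865]]
```

View pics/w11c.png

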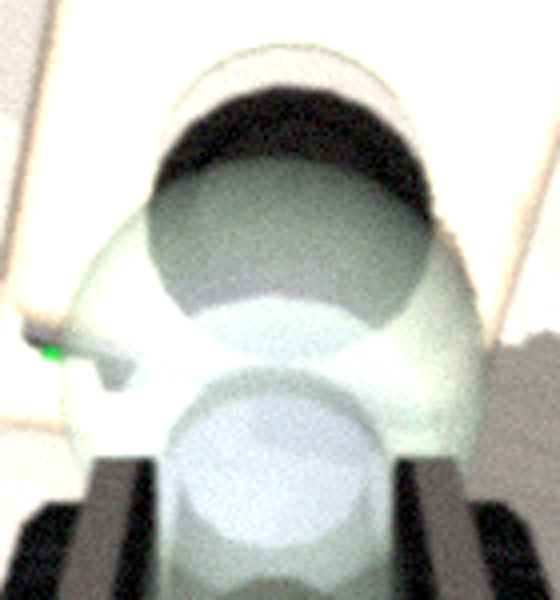

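```bash
python3 - <<'E'
from h import *
c=load('wrist')
print(atz(c,282.1,170.9,.146)-.029*np.array([.926,.377,0]))
b,d=atz(c,210+147/4-.4,205.3,.146),atz(c,210+433/4-.4,205.3,.146);print((b+d)/2,np.linalg.norm(b-d))
print('ball',atz(c,277.6,241,.214), proj(c,[.5252,-.2292,.182]))
from math import *
th=np.linspace(0,6.283,9)
print(proj(c,np.c_[.5248+.029*np.cos(th),-.2322+.029*np.sin(th),0*th+.146]))
E
```

```text
[ 0.52532833 -0.23221072  0.146     ]
[ 0.5269885  -0.23164759  0.146     ] 0.0556910993570933
ball [ 0.52557146 -0.22862832  0.214     ] [[278.29107041 222.64614818]]
[[296.27762693 174.31610322]
 [266.91533039 174.4763799 ]
 [246.88898412 194.54307372]
 [247.87200213 221.49731505]
 [267.99920103 239.62260317]
 [295.53378681 239.48801897]
 [315.58167553 221.15727124]
 [316.42744236 194.18003366]
 [296.28416591 174.31873506]]
```

The cup is at about (0.525, −0.232) in both the top and wrist views, and the flask is at (0.525, −0.229). I'll shift y by −3 mm and descend most of the way.

jog_arm --moves '[{"claw":20,"spin":0,"slide":[0,-3,0]},{"claw":20,"spin":0,"slide":[0,0,-12]},{"claw":20,"spin":0,"slide":[0,0,-14]},{"claw":20,"spin":0,"slide":[0,0,-9]},{"claw":20,"spin":0,"slide":[0,0,0]}]'

```text
time: 13.43
eef_pos: [0.5243, -0.2325, 0.2227]
orientation: [2.008, 0.395, -2.013]
contact_force: [-0.1, 0.6, -2.5]
gripper_width: 0.0274
```

```bash
python3 look2.py 12
```

```text
13.5833 [ 0.52541747 -0.23309358  0.22502275] 0.027406651589647876 [ 1.22333032 -0.7973149  -1.74606615]
```

View pics/s12.png

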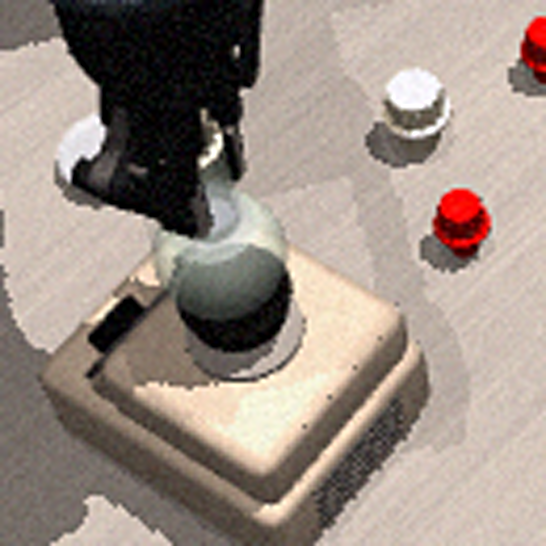

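View pics/w12.png

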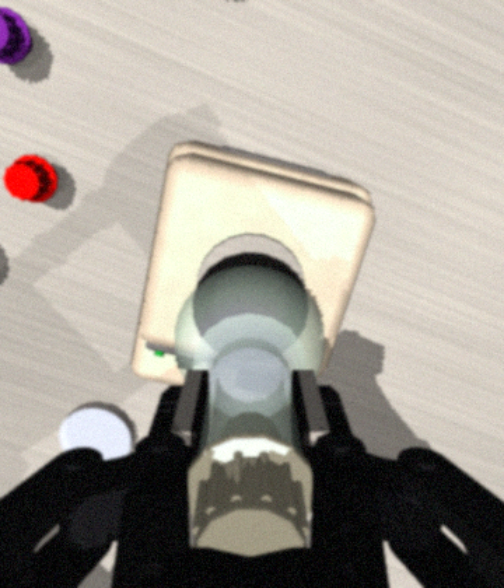

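View pics/t12.png

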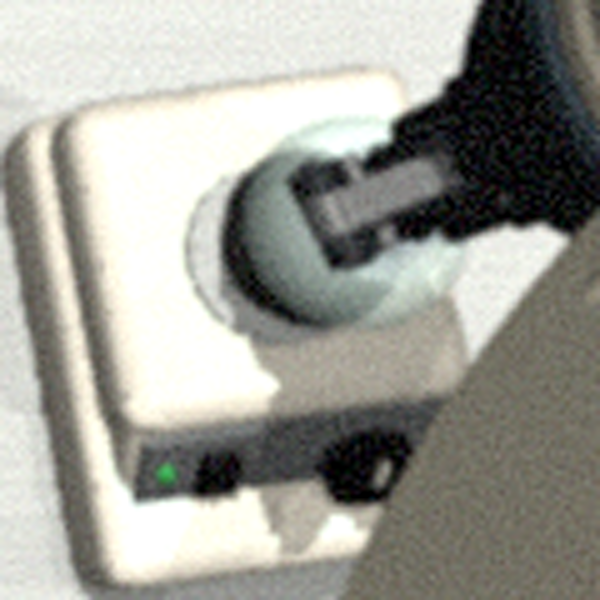

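```bash
python3 - <<'E'
from h import *
c=load('wrist')
f=lambda x,y,z:atz(c,100+(x+.5)/1.4-.5,(y+.5)/1.4-.5,z)
print(f(251.5,253,.146)-.029*np.array([.926,.377,0]))
b,d=f(195,300,.146),f(308,300,.146);print((b+d)/2,np.linalg.norm(b-d))
print('ball',f(249,338,.179))
E
```

```text
[ 0.52510569 -0.23322713  0.146     ]
[ 0.5304963  -0.23104659  0.146     ] 0.054278015456743135
ball [ 0.52529549 -0.2320213   0.179     ]
```

Flask and cup agree to about 1 mm. I'll lower gently to contact.

jog_arm --moves '[{"claw":20,"spin":0,"slide":[0,0,-3]},{"claw":20,"spin":0,"slide":[0,0,-3]},{"claw":20,"spin":0,"slide":[0,0,-2]},{"claw":20,"spin":0,"slide":[0,0,-1]},{"claw":20,"spin":0,"slide":[0,0,0]}]'

```text
time: 14.0
eef_pos: [0.5252, -0.233, 0.2155]
orientation: [2.01, 0.393, -2.01]
contact_force: [-0.3, 0.4, -0.3]
gripper_width: 0.0273
```

jog_arm --moves '[{"claw":20,"spin":0,"slide":[0,0,-1]},{"claw":20,"spin":0,"slide":[0,0,-1]},{"claw":20,"spin":0,"slide":[0,0,-1]},{"claw":20,"spin":0,"slide":[0,0,0]},{"claw":20,"spin":0,"slide":[0,0,0]}]'

```text
time: 14.42
eef_pos: [0.5253, -0.233, 0.2127]
orientation: [2.01, 0.392, -2.01]
contact_force: [1.3, 2.0, 4.3]
gripper_width: 0.027
```

jog_arm --moves '[{"claw":20,"spin":0,"slide":[0,0,-1]},{"claw":20,"spin":0,"slide":[0,0,-1]},{"claw":20,"spin":0,"slide":[0,0,-1]},{"claw":20,"spin":0,"slide":[0,0,0]},{"claw":20,"spin":0,"slide":[0,0,0]}]'

```text
time: 14.83
eef_pos: [0.5253, -0.233, 0.2096]
orientation: [2.01, 0.392, -2.01]
contact_force: [0.4, 1.8, 5.6]
gripper_width: 0.0269
```

jog_arm --moves '[{"claw":20,"spin":0,"slide":[0,0,-1]},{"claw":20,"spin":0,"slide":[0,0,-1]},{"claw":20,"spin":0,"slide":[0,0,-1]},{"claw":20,"spin":0,"slide":[0,0,0]},{"claw":20,"spin":0,"slide":[0,0,0]}]'

```text
time: 15.25
eef_pos: [0.5254, -0.233, 0.2068]
orientation: [2.011, 0.392, -2.009]
contact_force: [0.1, 2.0, 7.2]
gripper_width: 0.0273
```

jog_arm --moves '[{"claw":20,"spin":0,"slide":[0,0,-1]},{"claw":20,"spin":0,"slide":[0,0,0]},{"claw":20,"spin":0,"slide":[0,0,-1]},{"claw":20,"spin":0,"slide":[0,0,0]},{"claw":20,"spin":0,"slide":[0,0,0]}]'

```text
time: 15.67
eef_pos: [0.5261, -0.2331, 0.206]
orientation: [2.012, 0.391, -2.007]
contact_force: [-1.8, 5.2, 23.5]
gripper_width: 0.027
```

jog_arm --moves '[{"claw":20,"spin":0,"slide":[0,0,-1]},{"claw":20,"spin":0,"slide":[0,0,0]},{"claw":20,"spin":0,"slide":[0,0,0]},{"claw":20,"spin":0,"slide":[0,0,0]},{"claw":20,"spin":0,"slide":[0,0,0]}]'

```text
time: 16.08
eef_pos: [0.5264, -0.2331, 0.2057]
orientation: [2.013, 0.391, -2.006]
contact_force: [-1.4, 8.3, 32.6]
gripper_width: 0.0269
```

```bash
python3 look2.py 13
```

```text
16.2333 [ 0.52638741 -0.23312128  0.20568086] 0.027454137417528023 [-1.47444506  7.11183343 33.18288421]
```

View pics/s13.png

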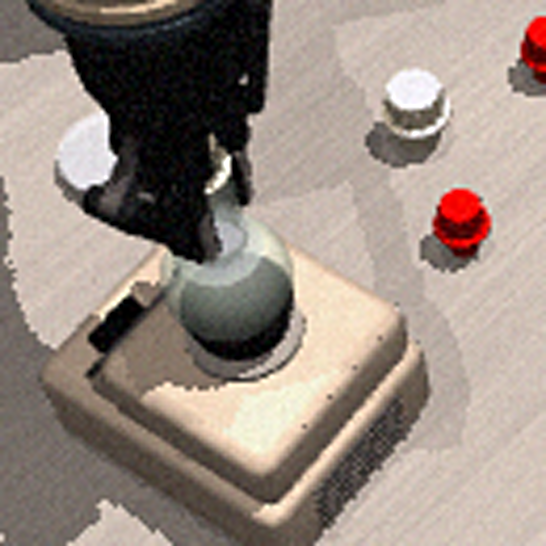

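View pics/w13.png

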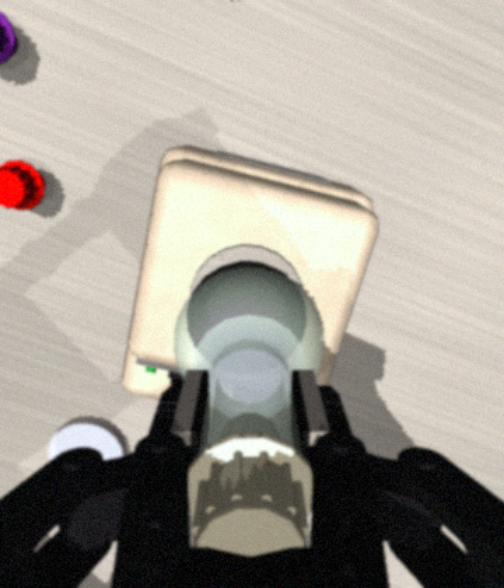

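The cup is on its stop: force is rising steeply at 33 N, and travel matches 8 mm. I'll back off 1 mm so it stays on the stop with more margin, and shift y by +1 mm to reduce the side load.

jog_arm --moves '[{"claw":20,"spin":0,"slide":[0,0,1]},{"claw":20,"spin":0,"slide":[0,1,0]},{"claw":20,"spin":0,"slide":[0,0,0]},{"claw":20,"spin":0,"slide":[0,0,0]},{"claw":20,"spin":0,"slide":[0,0,0]}]'

```text
time: 16.65
eef_pos: [0.5262, -0.2324, 0.2058]
orientation: [2.012, 0.391, -2.007]
contact_force: [0.4, 2.8, 18.4]
gripper_width: 0.027
```

jog_arm --moves '[{"claw":20,"spin":0,"slide":[0,0,0]},{"claw":20,"spin":0,"slide":[0,0,0]},{"claw":20,"spin":0,"slide":[0,0,0]},{"claw":20,"spin":0,"slide":[0,0,0]},{"claw":20,"spin":0,"slide":[0,0,0]}]'

```text
time: 17.07
eef_pos: [0.5262, -0.2324, 0.2058]
orientation: [2.012, 0.391, -2.007]
contact_force: [0.4, 2.6, 18.8]
gripper_width: 0.0273
```

```bash
python3 look2.py 14
```

```text
17.2167 [ 0.5262129  -0.23239539  0.20582775] 0.027468781996238985 [ 0.08777373  3.38474847 18.25061745]
```

View pics/s14.png

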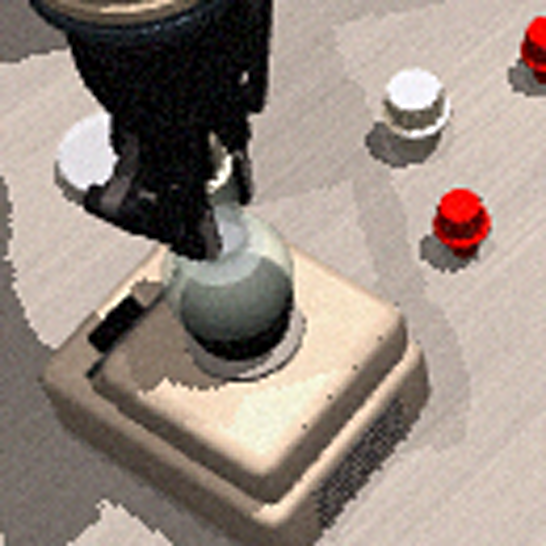

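View pics/t14.png

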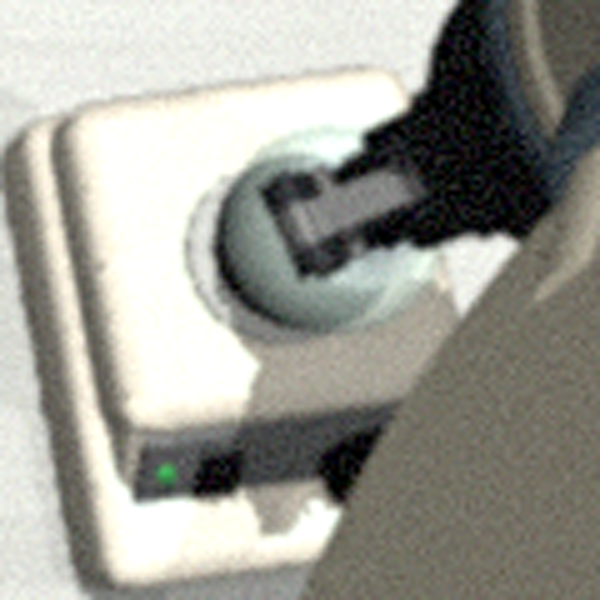

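The flask sits centred in the depressed cup at a steady 18.5 N or so, which is about twice the 9 N needed to hold the stop. The height hardly changed when the load was eased. I'm handing it in.

```bash
python3 -c "
from bench import ctrl
print(ctrl.finish_job());o=ctrl.get_obs();print(o['time'],o['contact_force'],o['eef_pos'],o['gripper_width'])"
```

```text
the job is handed in; nothing more can be done
None
the job is handed in; nothing more can be done
```

The job is handed in: the stoppered flask is in the mixer's cup, held by the neck and pressed fully down, after about 17 s of the 54 s. No verdict was reported, so what follows is from my own checks.

- **Stopper:** I put the middle stopper into the flask's neck and pressed with 21 N until it went stiff at the predicted height. I then let it go. The pictures showed its flange flush on the rim.
- **Flask:** I gripped the neck at 70 N, carried the flask to the mixer, and lowered it upright into the cup within about 1 mm of its axis. I did not measure its tilt.
- **Cup:** It went down the expected 8 mm or so onto its stop. The force peaked at about 33 N, under the 45 N limit. I eased it to a steady 18 N or so with the grip still closed, still about twice the 9 N needed to hold the cup down.

**Disagreements and limits:**
- Some readings of the cup's position from the wrist camera differed by 2–5 mm in x. I trusted the top camera and the wrist view of the cup's far edge, which agreed with each other.
- A side force of about 8 N in y appeared at the peak. Moving back 1 mm reduced it to about 3 N.
- The cup's travel is inferred from height and force, because it can't be read directly.
- I did not re-check the stopper in close-up after the final press. It looked unchanged in the last wrist picture I viewed.

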